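# Slide the model car past the spring stop of its display rail

## Task

On the two-lane display rail in front of you, bring the plinth with the small model car forward past its spring stop: press down the stop's steel bar behind the car and keep it down while you push the plinth over the stop's tooth, then push the plinth on until the tooth springs back up behind it. Only press and push, do not lift or tip the car; leave the truck on the longer plinth, its stop and the other things around alone, and finish clear of everything.

Things in the scene. Friction and masses are not known exactly. Their poses are not given: they have to be found in the camera images.
- rail: fixed aluminium and grey display rail, two parallel lanes, 379 mm long (its y) and 276 mm wide, with walls 48 mm high. Origin on the table; +y is forward, the way the plinths travel. Lane centres at x = -0.048 (a) and +0.048 (b). In each lane lies a spring stop: a long steel bar running under and behind the plinth, with an upright tooth at its front end. A side ledge at x = +0.098 to +0.178 carries bystanders.
- lane_a (a point): point on lane a's centre line at rail y = 0, level with the top of its two ledges (30 mm above the table), on which the plinth slides. Each ledge is 18 mm wide, with a 52 mm gap between them. Lane walls are 88 mm apart; lips on them, 44 to 48 mm above the table, leave 76 mm open in the middle and keep a plinth from rising more than 2 mm.
- lane_b (a point): point on lane b's centre line at rail y = 0, level with the top of its two ledges (30 mm above the table), on which the plinth slides. Each ledge is 18 mm wide, with a 52 mm gap between them. Lane walls are 88 mm apart; lips on them, 44 to 48 mm above the table, leave 76 mm open in the middle and keep a plinth from rising more than 2 mm.
- lane_ends (a point): middle of the forward end of the two lanes (rail y = +0.165), at the ledges' height. End stops 14 mm high above the ledges close the lanes here; at the other end (rail y = -0.200) they are open.
- car: white model car (68 mm long, 30 mm wide) fixed on a black plinth 84 mm wide (x) x 90 mm long (y) x 12 mm high, about 0.22 kg; in all 36 mm high. Origin: centre of the plinth's underside, x and y as the rail's: the rear face of the plinth, to be pushed, is at y = -0.045, the front face at +0.045. It starts in either lane, behind the tooth by 20 to 65 mm.
- truck: white model box truck on a black plinth 84 x 120 x 12 mm, in all 49 mm high, in the other lane. Origin: centre of the plinth's underside, axes as the rail's. To be left alone.
- stop_a (a joint): the stop bar of the display rail's a lane (rail x = -0.048): 0 = up, tooth 8 mm proud of the ledges; grows in m as the bar is pressed straight down; tooth flush at 0.008; hard stop at 0.011. Its spring takes about 3 N to start and 6 N fully down, and it springs back when let go.
- stop_b (a joint): the stop bar of the display rail's b lane (rail x = +0.048): 0 = up, tooth 8 mm proud of the ledges; grows in m as the bar is pressed straight down; tooth flush at 0.008; hard stop at 0.011. Its spring takes about 3 N to start and 6 N fully down, and it springs back when let go.
- stop_a_bar (a point): middle of the top face of the bar's rear run in lane a. The bar's top is flat and 44 mm wide, and can be pressed anywhere along rail y -0.195 to +0.035; at rest it lies 2 mm below the ledges (28 mm above the table). It shows through the 52 mm wide gap between the ledges, wherever no plinth covers it, and moves down with the bar.
- stop_b_bar (a point): middle of the top face of the bar's rear run in lane b. The bar's top is flat and 44 mm wide, and can be pressed anywhere along rail y -0.195 to +0.035; at rest it lies 2 mm below the ledges (28 mm above the table). It shows through the 52 mm wide gap between the ledges, wherever no plinth covers it, and moves down with the bar.
- stop_a_tooth (a point): the top of the near face of the tooth of lane a's stop (top edge, middle of its 34 mm width). The tooth is 14 mm long: rail y +0.035 to +0.049, and stands 10 mm above the bar's top, 8 mm above the ledges when up; it moves down with the bar.
- stop_b_tooth (a point): the top of the near face of the tooth of lane b's stop (top edge, middle of its 34 mm width). The tooth is 14 mm long: rail y +0.035 to +0.049, and stands 10 mm above the bar's top, 8 mm above the ledges when up; it moves down with the bar.
- carton: bystander: small blue toy carton 40 x 75 x 45 mm on the rail's side ledge; origin at its underside's centre
- skittle: bystander: small wooden skittle, 36 mm across, 56 mm high, on the rail's side ledge; origin at its foot
- cup: bystander: blue cup 72 mm across, 85 mm high, on the table; origin at its foot
- tape: bystander: roll of clear tape lying flat, 90 mm across, 24 mm high; origin at its underside
- driver: bystander: screwdriver 160 mm long lying on the table
- toybox: bystander: orange toy box 80 x 140 x 60 mm on the table; origin at its underside's centre
There are look-alikes about, which are no part of the job. Leave any blue or red look-alike of the car alone.

How it is judged:
By the outcome, as a careful person would: the job done as asked, in the order asked, and still so for the second after the job is handed in, with the robot touching nothing.
It also fails if it takes over 42 s, if anything falls off the work surface, if the arm or the gripper's body presses on something with over 40 N, if the wrist force passes 120 N, or if a joint passes its speed limit or range.

## Robot

A 7-joint arm with a two-finger parallel gripper is mounted at the origin on the work surface. World frame = base frame: x ahead of the robot, y to its left, z up, the work surface at z = 0. Lengths are in m, angles in rad, forces in N, time in s.
With the tool pointing down it reaches from about 0.35 to 0.9 m from the base axis. Payload 8.1 kg.
Tool frame: the origin (TCP) lies at the very end of the fingers, on their centre line; the grasp point (between the pads) lies 19 mm behind it; z points along the fingers, y is the line along which they close (so a half turn about z gives the same grasp; the last joint's range is limited). The gripper opens to 85 mm and grips with 20 to 120 N. Pads are 22 mm wide; open, the fingers measure 114 mm over their backs; the gripper's body (76 mm by 85 mm) begins 54 mm behind the grasp point. The pads swing forward as they close: fully open they stand 13 mm farther back than shut.
Start: joints at [-1.341, 0.434, 0.025, 1.573, -0.012, 1.134, -0.075], TCP at [0.204, 0.591, 0.231] pointing down, gripper open.
Joint ranges: [-2.62, 2.62], [-0.44, 2.09], [-1.27, 1.32], [0.08, 2.57], [-1.32, 4.46], [0.12, 2], [-2.74, 2.74]. Speed limits (rad/s): [2.22, 2.22, 3.01, 3.01, 3.14, 3.14, 3.14].

## Interface

Orientations are given as a unit quaternion [w, x, y, z].
In Python, from rig import manip gives the robot as it stands.
- The arm moves only by the tool arm_command, never from a script. Its argument "targets" is one flat list of numbers, 7 for each row, row after row: the shift along the tool's x, y, z in m, then the turn, a rotation vector about the tool's x, y, z in degrees, then the closure, from -1 (fully open) to 1 (shut), so that 0 is half open. A call has 1 to 10 rows; each row shifts and turns the commanded pose from where the row before left it, along the tool's axes as they then stand; what a row does not reach is not made up. A row lasts 1/10 s, in which the tool goes at most 50 mm and 8.59 degrees, less where a joint would pass 70% of its speed; a pose out of reach is approached as far as the arm can. A call with a gripper value outside its range is refused whole. The fingers move at their own pace and stop on an object; "grip_force" is the grip in N (left out, the last holds). Time passes only in rows, so rows that do not move let the fingers close. It gives the time, the measured TCP pose, the force, the opening and the grip force at its end, in the units of the state.
- manip.get_obs(): the state, without advancing time (a new reading comes with each control period).
- manip.snapshot(name): name is "scene" or "top" or "wrist"; returns the picture (480x640x3 uint8, red, green, blue); there is no depth.
- manip.camera_info(name): a dict with "fx", "fy", "cx", "cy" (pixels), "xyz" and "orientation" of the camera in the world. Camera axes: x right, y down, z forward; pixel columns grow to the right and rows downward; lengths in m; the calibration is good to about 2 mm. A picture is of the moment at which its call begins: read the wrist's pose just before it. camera_info takes no time and is no camera call; for the wrist camera it gives the pose at the moment of the call.
- manip.job_done(): hands the job in; it is judged then, once.
Trained networks look in the newest picture that a camera, given by its name, has taken for a name from the list of things; names that differ only in an ending like _2 or _b are one class to them, and where a whole thing is asked for, a point or a joint stands for the part that bears it (a point fixed in the world has none). Each returns a list of dicts, best first, with "conf" (0 to 1); they miss things now and then, are a little off and sometimes report something else, mostly with a low value. They report only what shows in the picture. A call takes as long as a camera call. They do not tell look-alikes from the thing itself.
- manip.spot_in(camera, target): "rect" ([centre column, centre row, width, height] in pixels, round what is visible of it).
The state is a dict: "t": time; "q": joint angles; "joint_velocities": joint speeds; "tau": joint torques, N m; "tcp_pos": TCP position; "ee_rot": TCP orientation; "force": force on the tool from outside, world axes, zero at the start; "torque": the same for the moment, N m; "opening": finger opening in m; "gripper_force": force on a finger pad.
Only numpy, scipy, OpenCV 4.12 (cv2) and the standard library are available. Lean on these libraries where they do the work, as an engineer would, in place of code of your own. Each camera call takes 0.05 s, during which the arm holds its last target. There are 200 camera calls.

## Working session

There is one attempt and no reset: what is moved stays moved. The work goes in short steps, Python scripts to look and compute and a tool call to move; the robot and the scene stay as the last step left them, time stands still between calls to the robot, and variables do not carry over. Pictures are saved under pics/ and viewed, at most 10 in all, crops included, and the job is handed in when it is done.

Besides the shell and the picture viewer there is one more tool, called after ">>>" as name(argument=value, ...) on one line, values as JSON. arm_command: Moves the arm, as the interface text tells. Its arguments: {"type":"object","properties":{"targets":{"type":"array","items":{"type":"number"}},"grip_force":{"type":"number"}},"required":["targets"]}

```bash
mkdir -p pics; ls; python3 - <<'E'
from rig import manip
import cv2, numpy as np
o=manip.get_obs(); print(o['t'],o['tcp_pos'],o['ee_rot'],o['opening'])
ims=[]
for c in ['scene','top']:
    im=manip.snapshot(c); cv2.imwrite(f'pics/{c}0.png',im[:,:,::-1])
    print(c,manip.camera_info(c))
    for n in ['rail','car','truck','stop_a_bar','stop_a_tooth','carton','skittle','cup','toybox']:
        print(n,[(np.round(d['rect']).astype(int).tolist(),round(d['conf'],2)) for d in manip.spot_in(c,n)][:4])
print(manip.get_obs()['t'])
E
```

```text
pics
0.0 [0.20407661 0.59021477 0.2305133 ] [-5.32500073e-05  1.65668940e-01  9.86181114e-01 -7.81423066e-04] 0.08524676398033212
scene {'fx': 546.015536381723, 'fy': 546.015536381723, 'cx': 308.5840867936912, 'cy': 240.73201076439295, 'xyz': array([1.5134082 , 0.07579716, 0.88350055]), 'orientation': array([-0.28497209,  0.6266914 ,  0.65433289, -0.31288539])}
rail [([286, 279, 179, 112], 0.93), ([253, 246, 100, 23], 0.23)]
car [([351, 210, 42, 24], 0.96), ([262, 242, 38, 24], 0.74), ([215, 199, 42, 27], 0.61), ([272, 210, 34, 31], 0.57)]
truck [([272, 266, 58, 32], 0.63)]
stop_a_bar [([255, 246, 98, 22], 0.66)]
stop_a_tooth [([256, 244, 105, 21], 0.89), ([259, 273, 105, 22], 0.63)]
carton [([247, 298, 35, 27], 0.59)]
skittle [([324, 286, 16, 22], 0.69)]
cup [([132, 217, 33, 38], 0.61), ([286, 276, 181, 112], 0.38)]
toybox [([495, 216, 63, 39], 0.86), ([263, 242, 38, 24], 0.32), ([288, 278, 182, 114], 0.2)]
top {'fx': 499.93095011355143, 'fy': 499.93095011355143, 'cx': 315.5683011561177, 'cy': 245.8513438087867, 'xyz': array([ 0.34816843, -0.0087651 ,  1.45592438]), 'orientation': array([-0.04082022,  0.70935761, -0.70246386,  0.04110985])}
rail [([331, 219, 139, 112], 0.81)]
car [([404, 327, 39, 45], 0.86), ([347, 243, 36, 32], 0.75), ([276, 316, 40, 39], 0.61)]
truck []
stop_a_bar [([357, 243, 88, 28], 0.63)]
stop_a_tooth [([356, 244, 86, 29], 0.9)]
carton [([355, 181, 30, 24], 0.9)]
skittle [([298, 193, 8, 10], 0.56), ([355, 246, 84, 31], 0.5)]
cup [([470, 275, 33, 28], 0.91), ([350, 211, 91, 29], 0.71)]
toybox [([149, 291, 58, 34], 0.8), ([458, 202, 14, 52], 0.71)]
1.0
```

View pics/top0.png

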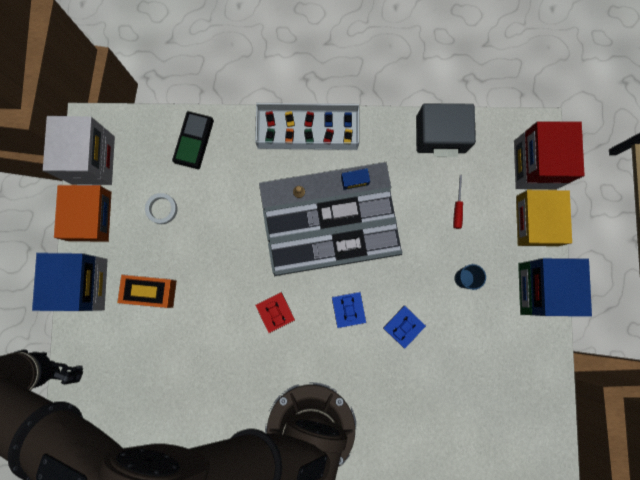

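View pics/scene0.png

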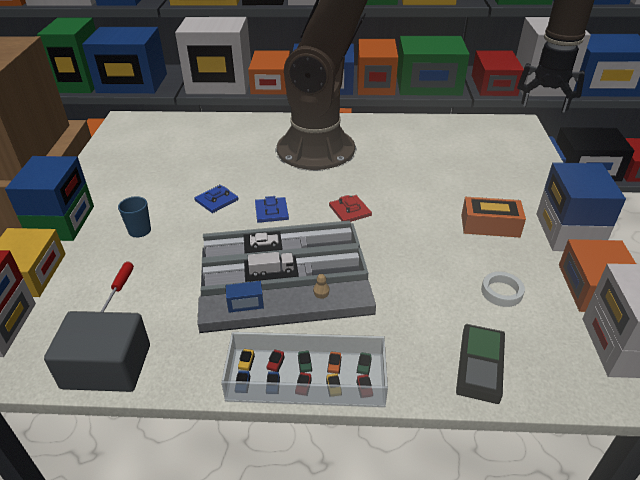

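The car on its black plinth is in the near lane (a), at about (347,244) in the top view. The truck is in lane b at about (339,211). The two blue cars and the red one are look-alikes on the table. Rail +y points to image left. The rail's corners are at about (260,182), (387,163), (402,252) and (273,273).

```bash
cat > h.py <<'E'
import numpy as np, cv2
from scipy.spatial.transform import Rotation as R
from scipy.optimize import least_squares
def rot(q): return R.from_quat(np.r_[q[1:],q[0]]).as_matrix()
def proj(ci,P):
    p=(np.atleast_2d(P)-ci['xyz'])@rot(ci['orientation'])
    return np.c_[ci['fx']*p[:,0]/p[:,2]+ci['cx'],ci['fy']*p[:,1]/p[:,2]+ci['cy']]
def back(ci,uv,z):
    d=rot(ci['orientation'])@np.array([(uv[0]-ci['cx'])/ci['fx'],(uv[1]-ci['cy'])/ci['fy'],1]); c=ci['xyz']
    return c+d*(z-c[2])/d[2]
def rail2w(p,P):
    P=np.atleast_2d(P); c,s=np.cos(p[2]),np.sin(p[2])
    return np.c_[p[0]+c*P[:,0]-s*P[:,1],p[1]+s*P[:,0]+c*P[:,1],P[:,2]]
def w2rail(p,P):
    c,s=np.cos(p[2]),np.sin(p[2]); d=np.atleast_2d(P)[:,:2]-p[:2]
    return d@np.array([[c,-s],[s,c]])
E
python3 - <<'E'
from h import *
from rig import manip
ci=manip.camera_info('top')
for zl in (.03,.048):
    M=[[.178,.179,zl],[.178,-.2,zl],[-.098,-.2,.048],[-.098,.179,.048]]
    U=np.array([[260,182],[387,163],[402,252],[273,273]])
    f=least_squares(lambda p:(proj(ci,rail2w(p,M))-U).ravel(),[.43,-.05,.1]); p=f.x
    print(zl,p,np.degrees(p[2]),np.round(f.fun,1))
    print('car',w2rail(p,back(ci,(347,244),.05)))
o=manip.get_obs(); print(rot(o['ee_rot']).round(3)); 
w=manip.camera_info('wrist');print(w, rot(o['ee_rot']).T@(w['xyz']-o['tcp_pos']), (rot(o['ee_rot']).T@rot(w['orientation'])).round(3))
im=cv2.imread('pics/top0.png')[150:290,240:420]; cv2.imwrite('pics/t1.png',cv2.resize(im,None,fx=4,fy=4,interpolation=cv2.INTER_CUBIC))
E
```

```text
0.03 [ 0.55695859 -0.04680531  0.16276679] 9.325850074239092 [-1.2 -1.2 -0.  -1.5  2.3  1.5 -1.2  0.9]
car [[-0.04661481 -0.04374253]]
0.048 [ 0.55462132 -0.04675226  0.16406681] 9.40033549913518 [-2.  -1.9  0.8 -2.5  2.4  2.3 -1.2  1.9]
car [[-0.04437441 -0.04411598]]
[[-0.945  0.327  0.   ]
 [ 0.327  0.945  0.   ]
 [-0.     0.    -1.   ]]
{'fx': 407.97200446710264, 'fy': 407.97200446710264, 'cx': 321.0874714265568, 'cy': 232.97565642533792, 'xyz': array([0.12746007, 0.6182309 , 0.37496437]), 'orientation': array([0.13159735, 0.80361167, 0.57277056, 0.0939378 ])} [ 0.08153331  0.00093484 -0.14363184] [[ 0.001 -0.948 -0.319]
 [ 1.     0.     0.   ]
 [-0.    -0.319  0.948]]
```

View pics/t1.png

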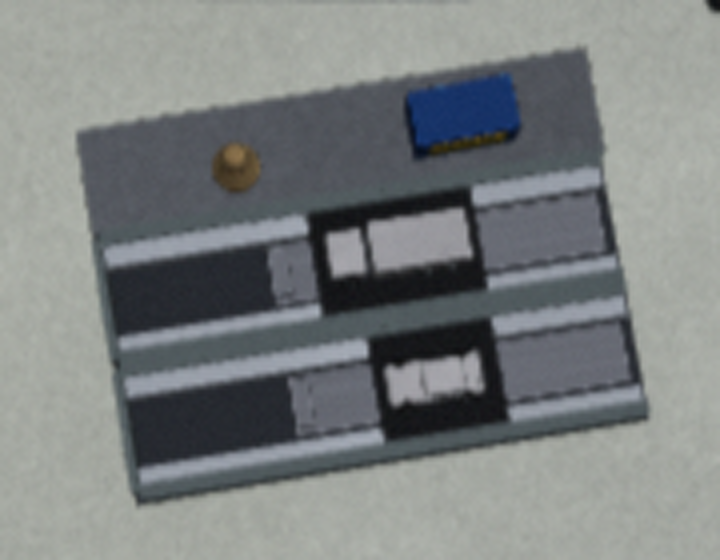

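The crop gives sharper outlines. The rear edge of the car's plinth runs (492,318) to (510,422) and its front edge (370,345) to (385,442). The lane a tooth is at about (300,403) and the rail's outer corners are clear. I'll refit with these and plan the approach.

```bash
python3 - <<'E'
from h import *
from rig import manip
ci=manip.camera_info('top')
zl=.03
M=[[.178,.179,zl],[.178,-.2,zl],[-.098,-.2,.048],[-.098,.179,.048]]
c=lambda L:np.array(L)/4+[240,150]-.4
U=c([[78,132],[587,48],[648,418],[137,503]])
f=least_squares(lambda p:(proj(ci,rail2w(p,M))-U).ravel(),[.43,-.05,.1],loss='soft_l1'); p=f.x
print(p,np.degrees(p[2]),np.round(f.fun,1)); np.save('p.npy',p)
for u in c([[492,318],[510,422],[370,345],[385,442]]): print('plinth',w2rail(p,back(ci,u,.042)).round(4))
for u in c([[290,380],[300,435],[310,376],[320,432]]): print('tooth',w2rail(p,back(ci,u,.038)).round(4))
o=manip.get_obs(); T=rot(o['ee_rot']); 
tgt=rail2w(p,[-.048,-.130,.231])[0]; d=tgt-o['tcp_pos']
a=np.degrees(np.arctan2(T[1,0],T[0,0])); turn=a-(90+np.degrees(p[2]))
print(tgt,d,'turn',turn,'tool shift',T.T@d,np.linalg.norm(d))
# rows: n rows, equal world step and turn per row -> tool-frame steps
n=26;rows=[]
for i in range(n):
    th=np.radians(turn*i/n); rows.append(R.from_euler('z',-th).as_matrix()@(T.T@d/n))
print(turn/n);print(np.round(rows,4)[:,:2].tolist())
E
```

```text
[ 0.55414249 -0.04784281  0.17318164] 9.92257718548855 [-0.5 -0.2  0.2  0.3  3.3 -0.3 -1.2  0.2]
plinth [[-0.0082 -0.0947]]
plinth [[-0.0838 -0.0943]]
plinth [[-0.0132 -0.0054]]
plinth [[-0.0835 -0.0043]]
tooth [[-0.0283  0.0549]]
tooth [[-0.0684  0.0543]]
tooth [[-0.0278  0.0404]]
tooth [[-0.0686  0.0399]]
[ 0.52926174 -0.18416944  0.231     ] [ 3.25045009e-01 -7.74884836e-01 -3.32992501e-04] turn 61.006891442812915 tool shift [-5.60385141e-01 -6.26154359e-01  3.00262598e-04] 0.8402980886829929
2.3464189016466506
[[-0.0216, -0.0241], [-0.0225, -0.0232], [-0.0235, -0.0222], [-0.0243, -0.0213], [-0.0252, -0.0202], [-0.026, -0.0192], [-0.0268, -0.0181], [-0.0275, -0.017], [-0.0282, -0.0159], [-0.0288, -0.0147], [-0.0294, -0.0135], [-0.0299, -0.0123], [-0.0304, -0.0111], [-0.0308, -0.0098], [-0.0312, -0.0085], [-0.0315, -0.0073], [-0.0318, -0.006], [-0.032, -0.0047], [-0.0321, -0.0033], [-0.0323, -0.002], [-0.0323, -0.0007], [-0.0323, 0.0006], [-0.0323, 0.0019], [-0.0322, 0.0033], [-0.032, 0.0046], [-0.0318, 0.0059]]
```

>>> arm_command(targets=[-0.022,-0.024,0,0,0,2.35,1,-0.023,-0.023,0,0,0,2.35,1,-0.023,-0.022,0,0,0,2.35,1,-0.024,-0.021,0,0,0,2.35,1,-0.025,-0.02,0,0,0,2.35,1,-0.026,-0.019,0,0,0,2.35,1,-0.027,-0.018,0,0,0,2.35,1,-0.028,-0.017,0,0,0,2.35,1,-0.028,-0.016,0,0,0,2.35,1,-0.029,-0.015,0,0,0,2.35,1], grip_force=40)

```text
t: 2.0
tcp_pos: [0.3305, 0.2919, 0.2315]
ee_rot: [0.0, 0.364, 0.931, 0.0]
force: [-0.1, 0.2, 0.8]
opening: -0.0001
gripper_force: 0.0
```

>>> arm_command(targets=[-0.029,-0.0135,0,0,0,2.35,1,-0.03,-0.012,0,0,0,2.35,1,-0.03,-0.011,0,0,0,2.35,1,-0.031,-0.01,0,0,0,2.35,1,-0.031,-0.0085,0,0,0,2.35,1,-0.032,-0.007,0,0,0,2.35,1,-0.032,-0.006,0,0,0,2.35,1,-0.032,-0.005,0,0,0,2.35,1,-0.032,-0.003,0,0,0,2.35,1,-0.032,-0.002,0,0,0,2.35,1])

```text
t: 3.0
tcp_pos: [0.4555, -0.0058, 0.2316]
ee_rot: [0.0, 0.546, 0.838, 0.0]
force: [0.2, 0.3, -0.9]
opening: 0.0
gripper_force: 0.0
```

>>> arm_command(targets=[-0.032,-0.001,0,0,0,2.35,1,-0.032,0,0,0,0,2.35,1,-0.032,0.002,0,0,0,2.35,1,-0.032,0.003,0,0,0,2.35,1,-0.032,0.005,0,0,0,2.35,1,-0.032,0.006,0,0,0,2.35,1,0,0,0,0,0,0,1])

```text
t: 3.7
tcp_pos: [0.5295, -0.1877, 0.2316]
ee_rot: [0.001, 0.646, 0.763, -0.001]
force: [-0.0, -0.1, -0.3]
opening: -0.0
gripper_force: 0.0
```

```bash
python3 - <<'E'
from h import *
from rig import manip
p=np.load('p.npy')
o=manip.get_obs(); T=rot(o['ee_rot']); print(o['t'],o['q'].round(2),o['tcp_pos'],T.round(3),o['force'],o['opening'])
print('rail',w2rail(p,o['tcp_pos']),np.degrees(np.arctan2(T[1,0],T[0,0]))-90-np.degrees(p[2]))
w=manip.camera_info('wrist'); im=manip.snapshot('wrist')[:,:,::-1].copy(); cv2.imwrite('pics/w1raw.png',im); np.save('w1.npy',w,allow_pickle=True)
for x in (-.074,-.022):
    a=proj(w,rail2w(p,[[x,-.2,.03],[x,.165,.03]])).astype(int); cv2.line(im,a[0].tolist(),a[1].tolist(),(0,255,0),1)
a=proj(w,rail2w(p,[[-.065,.035,.038],[-.031,.035,.038],[-.006,-.0995,.042],[-.09,-.0995,.042]]))
print(a)
for u in a: cv2.circle(im,np.round(u).astype(int).tolist(),4,(0,0,255),1)
cv2.imwrite('pics/w1.png',im)
E
```

```text
3.7 [-0.24  0.37  0.66  1.77 -0.25  1.09  0.67] [ 0.52953116 -0.18765427  0.23157631] [[-0.165  0.986  0.001]
 [ 0.986  0.165 -0.003]
 [-0.003  0.001 -1.   ]] [-0.04889632 -0.09282465 -0.3022121 ] -1.6346558917872862e-06
rail [[-0.04833511 -0.13347913]] -0.4433808739162828
[[294.3902825  -31.7555149 ]
 [341.96648619 -32.13167526]
 [371.48879145 157.80503095]
 [267.96365065 158.57174917]]
```

View pics/w1.png

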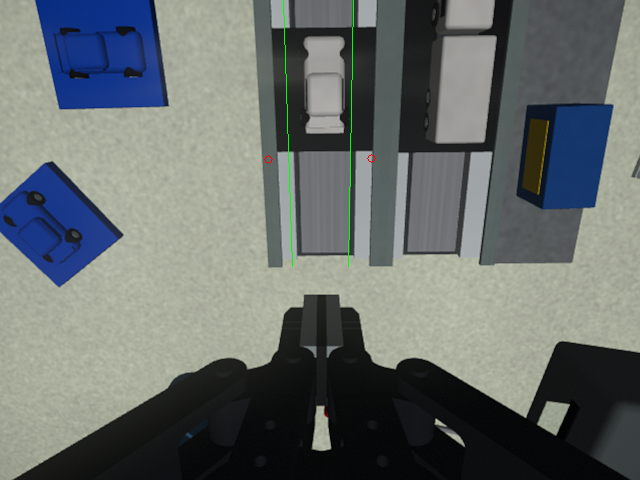

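The wrist view looks along lane a with forward at the top. The plinth's rear edge is at row ~151, columns 273 to 373. The rail's rear end is at row ~266, and the lane sits ~5 px right of my projection. I'll refit from image edges.

```bash
python3 - <<'E'
from h import *
im=cv2.cvtColor(cv2.imread('pics/w1raw.png'),cv2.COLOR_BGR2GRAY).astype(float)
for r in (6,20,170,200,235):
    g=np.diff(im[r-2:r+3].mean(0)); print(r,[(i+.5,round(g[i])) for i in range(235,500) if abs(g[i])>8 and abs(g[i])>=abs(g[i-3:i+4]).max()])
for c in (276,290,327,360,382):
    g=np.diff(im[:,c-2:c+3].mean(1)); print('c',c,[(i+.5,round(g[i])) for i in range(135,290) if abs(g[i])>8 and abs(g[i])>=abs(g[i-3:i+4]).max()])
E
```

```text
6 [(252.5, -34), (270.5, 55), (288.5, -71), (294.5, 37), (352.5, -40), (357.5, 63), (376.5, -74), (405.5, -44), (440.5, -25), (445.5, 30), (494.5, -70)]
20 [(253.5, -38), (271.5, 54), (289.5, -59), (294.5, 32), (352.5, -35), (357.5, 62), (375.5, -55), (404.5, -45), (433.5, -12), (437.5, 17), (445.5, 36), (492.5, -97)]
170 [(262.5, -47), (278.5, 42), (293.5, -48), (299.5, 35), (350.5, -50), (354.5, 59), (371.5, -60), (396.5, 35), (407.5, -83), (411.5, 38), (462.5, -36), (468.5, 59), (489.5, -67)]
200 [(264.5, -44), (279.5, 51), (294.5, -51), (299.5, 31), (349.5, -36), (354.5, 60), (370.5, -52), (395.5, 37), (405.5, -70), (409.5, 36), (459.5, -35), (465.5, 58), (486.5, -86)]
235 [(266.5, -47), (281.5, 39), (296.5, -56), (300.5, 32), (349.5, -44), (353.5, 63), (369.5, -52), (393.5, 37), (403.5, -71), (407.5, 37), (456.5, -41), (461.5, 62), (481.5, -61)]
c 276 [(151.5, 25), (266.5, 50)]
c 290 [(151.5, 62)]
c 327 [(150.5, 56), (254.5, 68)]
c 360 [(150.5, 78)]
c 382 [(265.5, 51)]
```

```bash
python3 - <<'E'
from h import *
w=np.load('w1.npy',allow_pickle=True).item(); p0=np.load('p.npy')
X=[(-.098,.048),(-.086,.048),(-.074,.03),(-.022,.03),(-.010,.048),(.010,.048),(.022,.03),(.074,.03)]
D={6:[252.5,270.5,288.5,357.5,376.5,405.5,0,0],170:[262.5,278.5,293.5,354.5,371.5,396.5,407.5,468.5],200:[264.5,279.5,294.5,354.5,370.5,395.5,405.5,465.5],235:[266.5,281.5,296.5,353.5,369.5,393.5,403.5,461.5]}
def res(p):
    r=[];pp=p[:3]
    ww=dict(w); ww['xyz']=w['xyz']+[0,0,p[3]]
    for row,cs in D.items():
        for (x,z),c in zip(X,cs):
            if c:
                a=proj(ww,rail2w(pp,[[x,-.2,z],[x,0,z]])); t=(row-a[0,1])/(a[1,1]-a[0,1]); r.append(a[0,0]+t*(a[1,0]-a[0,0])-c)
    r.append(proj(ww,rail2w(pp,[[-.092,-.2,.048]]))[0,1]-266.5); r.append(proj(ww,rail2w(pp,[[0,-.2,.048]]))[0,1]-265.5)
    r.append(p[3]*300)
    return np.array(r)
f=least_squares(res,np.r_[p0,0],loss='soft_l1'); p=f.x; print(p,np.degrees(p[2]),np.round(res(p),1))
np.save('p.npy',p[:3]); w['xyz']=w['xyz']+[0,0,p[3]]
print('bar end',w2rail(p,back(w,(327,254.5),.028)),'rear',w2rail(p,back(w,(290,151.5),.042)),w2rail(p,back(w,(360,150.5),.042)),'yfront',w2rail(p,back(w,(310,28),.042)))
from rig import manip
o=manip.get_obs();T=rot(o['ee_rot']);print(o['tcp_pos'],'tcp rail',w2rail(p,o['tcp_pos']),'yaw err',np.degrees(np.arctan2(T[1,0],T[0,0]))-90-np.degrees(p[2]))
E
```

```text
[ 5.56183582e-01 -3.92185368e-02  1.77496520e-01  2.30094667e-04] 10.16980146857682 [ 0.6 -0.5  0.   0.2  0.2 -0.7  0.1 -1.   0.5  0.7  0.5  0.3 -0.5 -0.3
 -0.1 -0.6  0.4  0.2  0.6 -0.1 -0.2 -0.4 -0.1 -1.  -0.4  0.7  0.6  0.2
 -0.2 -0.1  0.1 -0.1  0.1]
bar end [[-0.04645205 -0.19721549]] rear [[-0.07589422 -0.10180388]] [[-0.01937276 -0.10166441]] yfront [[-0.05792328 -0.01201945]]
[ 0.52897619 -0.18532695  0.23123973] tcp rail [[-0.05257771 -0.13900898]] yaw err -0.5407215420132996
```

>>> arm_command(targets=[0.009,0.0045,0.02,0,0,-0.5,1,0,0,0.035,0,0,0,1,0,0,0.04,0,0,0,1,0,0,0.035,0,0,0,1,0,0,0.025,0,0,0,1,0,0,0.015,0,0,0,1,0,0,0.008,0,0,0,1,0,0,0,0,0,0,1,0,0,0,0,0,0,1])

```text
t: 4.65
tcp_pos: [0.5323, -0.1731, 0.054]
ee_rot: [0.0, 0.64, 0.768, 0.0]
force: [0.2, -0.5, 0.8]
opening: -0.0003
gripper_force: 0.0
```

```bash
cat > st.py <<'E'
from h import *
from rig import manip
p=np.load('p.npy'); o=manip.get_obs();T=rot(o['ee_rot'])
print(o['t'],o['tcp_pos'].round(4),'rail',w2rail(p,o['tcp_pos']).round(4),'yaw',round(np.degrees(np.arctan2(T[1,0],T[0,0])-p[2])-90,2),'F',o['force'].round(1),'z',T[:,2].round(3))
E
python3 st.py; python3 -c "
from h import *
from rig import manip
cv2.imwrite('pics/w2.png',manip.snapshot('wrist')[:,:,::-1])"
```

```text
4.65 [ 0.5323 -0.1731  0.054 ] rail [[-0.0472 -0.1276]] yaw 0.19 F [ 0.2 -0.5  0.8] z [ 0.001  0.    -1.   ]
```

View pics/w2.png

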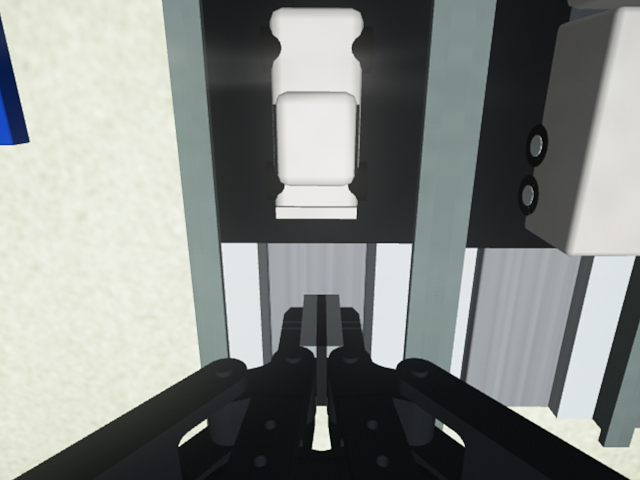

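The closed fingertip, at about (322,295), sits over the bar inside the gap (columns ~263 to 372). The plinth's rear edge is ahead of it at row 242. Now press down.

>>> arm_command(targets=[0,0,0.012,0,0,0,1,0,0,0.01,0,0,0,1,0,0,0.004,0,0,0,1,0,0,0.003,0,0,0,1,0,0,0.003,0,0,0,1,0,0,0.002,0,0,0,1,0,0,0,0,0,0,1,0,0,0,0,0,0,1])

```text
t: 5.5
tcp_pos: [0.5316, -0.1731, 0.0193]
ee_rot: [-0.0, 0.641, 0.768, 0.0]
force: [-2.5, 2.6, 4.6]
opening: -0.0005
gripper_force: 2.5
```

>>> arm_command(targets=[0,0,0.0015,0,0,0,1,0,0,0.001,0,0,0,1,0,0,0,0,0,0,1])

```text
t: 5.8
tcp_pos: [0.5316, -0.1732, 0.0171]
ee_rot: [-0.0, 0.641, 0.768, 0.0]
force: [-2.7, 2.8, 6.4]
opening: -0.0003
gripper_force: 3.2
```

```bash
python3 st.py
```

```text
5.8 [ 0.5316 -0.1732  0.0171] rail [[-0.0478 -0.1275]] yaw 0.16 F [-2.7  2.8  6.4] z [-0.     0.001 -1.   ]
```

>>> arm_command(targets=[0.005,0,0,0,0,0,1,0.005,0,0,0,0,0,1,0.005,0,0,0,0,0,1,0.006,0,0,0,0,0,1,0.006,0,0,0,0,0,1,0.006,0,0,0,0,0,1,0.006,0,0,0,0,0,1,0.005,0,0,0,0,0,1,0.004,0,0,0,0,0,1,0.002,0,0,0,0,0,1])

```text
t: 6.8
tcp_pos: [0.5245, -0.1263, 0.0178]
ee_rot: [0.002, 0.641, 0.767, 0.0]
force: [1.3, -4.0, 5.3]
opening: 0.0001
gripper_force: 3.2
```

```bash
python3 st.py; python3 -c "
from h import *
from rig import manip
cv2.imwrite('pics/w3.png',manip.snapshot('wrist')[:,:,::-1])"
```

```text
6.8 [ 0.5245 -0.1263  0.0178] rail [[-0.0466 -0.0802]] yaw 0.09 F [ 1.3 -4.   5.3] z [ 0.004 -0.003 -1.   ]
```

View pics/w3.png

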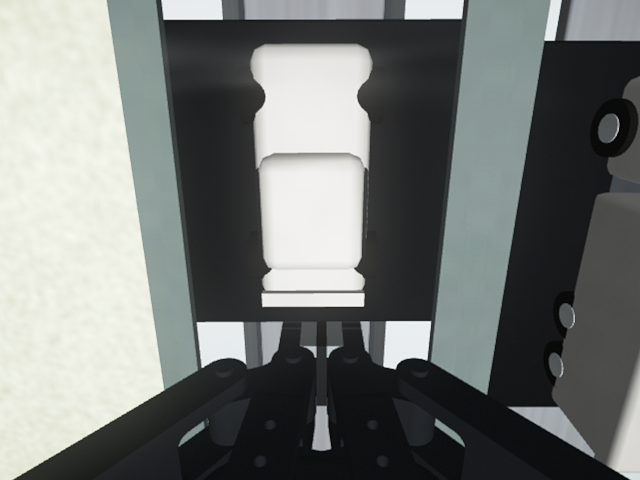

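The tip has the bar down (z 0.0178) and is touching the plinth's rear edge (row 321). The car is square in its lane. Continue pushing.

>>> arm_command(targets=[0.004,0,0.0005,0,0,0,1,0.006,0,0,0,0,0,1,0.006,0,0,0,0,0,1,0.006,0,0,0,0,0,1,0.006,0,0,0,0,0,1,0.006,0,0,0,0,0,1,0.006,0,0,0,0,0,1,0.005,0,0,0,0,0,1,0.003,0,0,0,0,0,1,0,0,0,0,0,0,1])

```text
t: 7.85
tcp_pos: [0.516, -0.0786, 0.0172]
ee_rot: [0.002, 0.641, 0.768, 0.0]
force: [1.7, -3.4, 6.9]
opening: 0.0002
gripper_force: 2.9
```

```bash
python3 st.py
```

```text
7.85 [ 0.516  -0.0786  0.0172] rail [[-0.0465 -0.0317]] yaw 0.1 F [ 1.7 -3.4  6.9] z [ 0.004 -0.002 -1.   ]
```

>>> arm_command(targets=[0.005,0,0,0,0,0,1,0.006,0,0,0,0,0,1,0.006,0,0,0,0,0,1,0.006,0,0,0,0,0,1,0.006,0,0,0,0,0,1,0.005,0,0,0,0,0,1,0.004,0,0,0,0,0,1,0.002,0,0,0,0,0,1,0,0,0,0,0,0,1])

```text
t: 8.75
tcp_pos: [0.5089, -0.0393, 0.0172]
ee_rot: [0.002, 0.641, 0.767, 0.0]
force: [0.6, -4.9, 6.3]
opening: 0.0003
gripper_force: 3.0
```

```bash
python3 st.py
```

```text
8.75 [ 0.5089 -0.0393  0.0172] rail [[-0.0466  0.0082]] yaw 0.09 F [ 0.6 -4.9  6.3] z [ 0.004 -0.002 -1.   ]
```

Plinth rear is at ~0.019 with the tooth under the plinth. Back off a little, release gently, rise above the lips, and half-open so the fingers straddle the tooth.

>>> arm_command(targets=[-0.004,0,0,0,0,0,1,-0.004,-0.0014,0,0,0,0,1,0,0,-0.003,0,0,0,1,0,0,-0.003,0,0,0,1,0,0,-0.003,0,0,0,1,0,0,-0.004,0,0,0,1,0,0,-0.006,0,0,0,1,0,0,-0.01,0,0,0,1,0,0,-0.01,0,0,0,1,0,0,-0.006,0,0,0,0.05])

```text
t: 9.75
tcp_pos: [0.5076, -0.0458, 0.0626]
ee_rot: [0.0, 0.641, 0.768, 0.0]
force: [-0.4, 0.0, 0.2]
opening: 0.0132
gripper_force: 0.0
```

>>> arm_command(targets=[0,0,0,0,0,0,0.05,0,0,0,0,0,0,0.05,0,0,0,0,0,0,0.05,0,0,0,0,0,0,0.05,0,0,0,0,0,0,0.05])

```text
t: 10.25
tcp_pos: [0.5069, -0.0458, 0.061]
ee_rot: [-0.0, 0.641, 0.768, -0.0]
force: [-0.5, -0.0, 0.4]
opening: 0.0403
gripper_force: 0.0
```

```bash
python3 st.py; python3 -c "
from h import *
from rig import manip
cv2.imwrite('pics/w4.png',manip.snapshot('wrist')[:,:,::-1])"
```

```text
10.25 [ 0.5069 -0.0458  0.061 ] rail [[-0.0496  0.0022]] yaw 0.15 F [-0.5 -0.   0.4] z [-0.001 -0.    -1.   ]
```

View pics/w4.png

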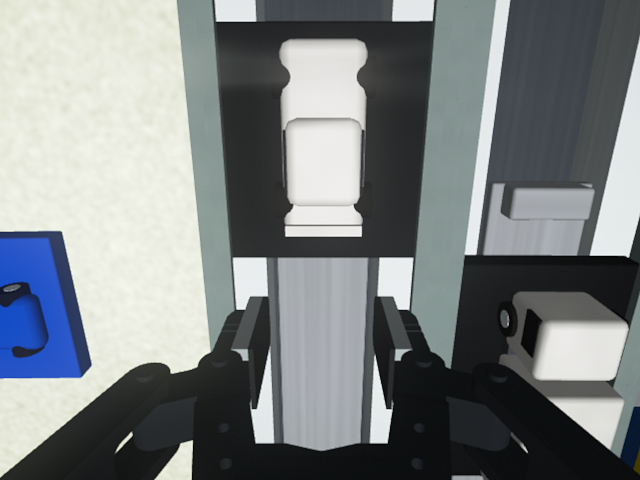

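The plinth's rear edge is at row 256 and the tooth is covered. The half-open fingers (inner edges 267 and 378) straddle the tooth width and fit between the lips (236 to 413), about 1 mm left of centre. Now lower and push.

>>> arm_command(targets=[0,0.0015,0.006,0,0,0,0.05,0,0,0.008,0,0,0,0.05,0,0,0.007,0,0,0,0.05,0,0,0.005,0,0,0,0.05,0,0,0.003,0,0,0,0.05,0,0,0,0,0,0,0.05,0,0,0,0,0,0,0.05])

```text
t: 11.0
tcp_pos: [0.5087, -0.0456, 0.0323]
ee_rot: [0.0, 0.641, 0.768, 0.0]
force: [0.3, -0.2, -0.3]
opening: 0.0405
gripper_force: 0.0
```

```bash
python3 st.py
```

```text
11.0 [ 0.5087 -0.0456  0.0323] rail [[-0.0479  0.0021]] yaw 0.15 F [ 0.3 -0.2 -0.3] z [ 0. -0. -1.]
```

>>> arm_command(targets=[0.003,0,0.002,0,0,0,0.05,0.004,0,0,0,0,0,0.05,0.005,0,0,0,0,0,0.05,0.005,0,0,0,0,0,0.05,0.005,0,0,0,0,0,0.05,0.005,0,0,0,0,0,0.05,0.004,0,0,0,0,0,0.05,0.002,0,0,0,0,0,0.05,0,0,0,0,0,0,0.05])

```text
t: 11.9
tcp_pos: [0.5027, -0.0123, 0.0304]
ee_rot: [-0.0, 0.64, 0.768, 0.0]
force: [1.3, -1.2, 0.7]
opening: 0.0407
gripper_force: 0.8
```

```bash
python3 st.py
```

```text
11.9 [ 0.5027 -0.0123  0.0304] rail [[-0.0479  0.0359]] yaw 0.2 F [ 1.3 -1.2  0.7] z [-0.     0.001 -1.   ]
```

>>> arm_command(targets=[0.003,0,0,0,0,0,0.05,0.003,0,0,0,0,0,0.05,0.003,0,0,0,0,0,0.05,0.003,0,0,0,0,0,0.05,0.002,0,0,0,0,0,0.05,0,0,0,0,0,0,0.05])

```text
t: 12.5
tcp_pos: [0.5, 0.0015, 0.0302]
ee_rot: [-0.0, 0.64, 0.768, 0.0]
force: [0.5, 0.1, -0.1]
opening: 0.0404
gripper_force: 0.0
```

```bash
python3 st.py; python3 -c "
from h import *
from rig import manip
cv2.imwrite('pics/w5.png',manip.snapshot('wrist')[:,:,::-1])"
```

```text
12.5 [0.5    0.0015 0.0302] rail [[-0.0481  0.05  ]] yaw 0.2 F [ 0.5  0.1 -0.1] z [-0.     0.001 -1.   ]
```

View pics/w5.png

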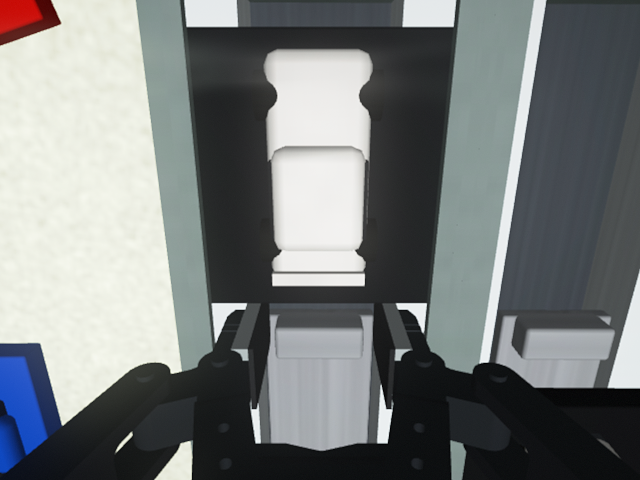

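The tooth, at about (320,337), has sprung up between the fingers and clear behind the plinth's rear edge (row 302). Retreat back a little, then straight up.

>>> arm_command(targets=[-0.003,0,0,0,0,0,0.05,-0.003,0,0,0,0,0,0.05,0,0,-0.01,0,0,0,0.05,0,0,-0.02,0,0,0,0.05,0,0,-0.03,0,0,0,0.05,0,0,-0.03,0,0,0,0.05,0,0,-0.03,0,0,0,0.05,0,0,-0.03,0,0,0,0.05,0,0,-0.01,0,0,0,0.05,0,0,0,0,0,0,0.05])

```text
t: 13.55
tcp_pos: [0.5021, -0.0052, 0.1919]
ee_rot: [0.001, 0.641, 0.768, 0.001]
force: [-0.4, -0.5, -0.3]
opening: 0.0405
gripper_force: 0.0
```

```bash
python3 st.py; python3 - <<'E'
from h import *
from rig import manip
a=manip.snapshot('wrist')[:,:,::-1]; b=manip.snapshot('scene')[200:340,180:400,::-1]
b=cv2.resize(b,None,fx=1.8,fy=1.8); c=np.zeros((480,b.shape[1],3),np.uint8); c[:b.shape[0]]=b
cv2.imwrite('pics/end.png',cv2.resize(np.hstack([a,c]),(800,370)))
E
```

```text
13.55 [ 0.5021 -0.0052  0.1919] rail [[-0.0473  0.0431]] yaw 0.16 F [-0.4 -0.5 -0.3] z [ 0.003  0.001 -1.   ]
```

View pics/end.png

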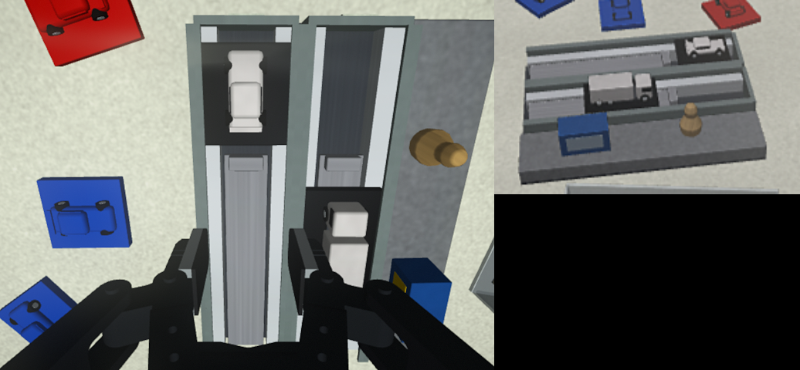

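The car's plinth is at the front of lane a. Its tooth, at about (245,162), is up behind it with a gap. The truck, skittle and carton are where they were, and the gripper is well clear.

```bash
python3 -c "
from rig import manip
print(manip.job_done())"
```

```text
the job is handed in; nothing more can be done
None
```

The car's plinth is past its spring stop in lane a with the tooth up behind it; the truck, its stop and the bystanders in view look undisturbed, the arm is clear, and the job was handed in at about 14 s of robot time.

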